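# Unhook a setter plate from its peg and stand it in the firing rack

### The job

Take the white ceramic plate off the stand's wire peg, lifting it just enough to clear the upturned tip while you draw it off, and stand it upright, fully home in the slot of the firing rack. Feel your way along the peg: the plate is brittle, so never force it against the peg or the rack. Leave the other things on the bench where they are.

Things in the scene. Friction and masses are not known exactly. Their poses are not given: they have to be found in the camera images.
- plate: loose white ceramic plate, 8 mm thick (its x), 56 mm wide (y), 117 mm tall (z, upright as it hangs and must stand), about 0.16 kg. Origin: centre of its bottom edge. A rectangular eye goes through along x, 20 mm wide, z = 55 to 77 mm; above it a solid grip strip, z = 77 to 117 mm. It hangs across the peg by the eye. Turned half round about z it is the same
- plate_eye (a point): point on the plate, middle of the eye's upper edge (plate z = 77 mm), which rests on the peg. Fingers that grip the strip above with their tips at plate z = 91 mm or higher pass over the peg's upturned tip
- stand: fixed stand. Origin: on the bench under the column's axis; z up. Square column 24 mm, top at z = 192 mm, foot 130 x 120 x 12 mm, a dark clamp at z = 145 to 171 mm. Its wire peg points along the stand's -x. Nothing on it yields. 10 N between plate and stand (peg included) breaks the plate
- peg_bend (a point): point on the axis of the 6 mm steel wire peg (stand x -92, y 0, z 160 mm). From the column to here the peg is level; beyond it runs straight on for 72 mm but bent up or down (-0.28 to 0.28 rad), different each time and not reported, then turns up into the tip: end 81 mm from the bend, 10 mm above this straight part's upper side (16 above its underside)
- peg_side (a point): point on the bench below the peg's tip (stand x -168 mm). Feed the plate by touch along the peg: pushed up means the eye's upper edge rides on it (raise), pulled down means the eye's lower edge catches under it (lower), held back means the tip blocks (raise). With plate_eye at stand x below -190 mm the plate is off; keep its height until there
- rack: fixed firing rack, steel block 56 x 100 mm, top at z = 38 mm, on a foot plate 80 x 120 x 8 mm. Origin: on the bench under its middle. In its top one straight slot along its y, 11 mm wide in x, 63 mm long, 24 mm deep, edges bevelled by 3 mm. 25 N between plate and rack breaks the plate
- slot_floor (a point): centre of the slot's floor, 14 mm above the bench; the plate's bottom edge must stand here, plate width along the rack's y
- vial_a: bystander: small glass vial, black cap, 27 x 60 mm; to be left alone
- die_2: bystander: stepped metal die ring, 36 x 26 mm; to be left alone
- jar_d: bystander: jar with orange cap, 52 x 65 mm; to be left alone
- ptfe_disc: bystander: white disc, 51 x 13 mm; to be left alone

How it is judged:
By the outcome, as a careful person would: the job done as asked, in the order asked, and still so for the second after the job is handed in, with the robot touching nothing.
It also fails if it takes over 70 s, if anything falls off the work surface, if the arm or the gripper's body presses on something with over 40 N, if the wrist force passes 120 N, or if a joint passes its speed limit or range.

### The arm

A 6-joint arm with a two-finger parallel gripper is mounted at the origin on the work surface; the furniture and walls round the work are solid. World frame = base frame: x ahead of the robot, y to its left, z up, the work surface at z = 0. Lengths are in m, angles in rad, forces in N, time in s.
With the tool pointing down it reaches from about 0.25 to 0.85 m from the base axis. Payload 12.5 kg.
Tool frame: the origin (TCP) lies at the very end of the fingers, on their centre line; the grasp point (between the pads) lies ctrl.grip_depth behind it (ctrl.grip_depth is the distance from the TCP to the grasp point, in m); z points along the fingers, y is the line along which they close (so a half turn about z gives the same grasp; the last joint's range is limited). The gripper opens to 93 mm and grips with 3 to 60 N. Pads are 15 mm wide; open, the fingers measure 128 mm over their backs; the gripper's body (75 mm by 188 mm) begins 65 mm behind the grasp point.
Start: joints at [1.029, 0.351, 1.652, -0, 1.139, -0.085], TCP at [0.243, 0.494, 0.219] pointing down, gripper open.
Joint ranges: [-2.75, 2.75], [-0.79, 2.1], [0.01, 2.65], [-1.57, 4.71], [0.07, 3.14], [-2.87, 2.87]. Speed limits (rad/s): [2.22, 2.22, 2.79, 3.14, 3.14, 3.14].

### API

Orientations are given as a unit quaternion [x, y, z, w].
In Python, from station import ctrl gives the robot as it stands. The module is installed in compiled form; this text tells all that it offers.
- The arm moves only by the shell command python3 -m pendant 'ROWS' [FORCE]. ROWS is a JSON object of lists of equal length, an entry for each row: "claw": the opening, from 0 (shut) to 1 (fully open); "offset": the shift along the world's x, y, z in mm, a list of three; "dr": the turn, a rotation vector about the world's x, y, z in rad, a list of three. In form: {"claw": [claw, ...], "offset": [[dx, dy, dz], ...], "dr": [[ax, ay, az], ...]}. A call has 1 to 10 rows; each row shifts and turns the commanded pose from where the row before left it; what a row does not reach is not made up. A row lasts 1/10 s, in which the tool goes at most 50 mm and 8.59 degrees, less where a joint would pass 70% of its speed; a pose out of reach is approached as far as the arm can. A call is refused whole if a number of a shift passes 50 or a number of a turn 0.15, either way. A call with a gripper value outside its range is refused whole. The fingers move at their own pace and stop on an object; FORCE is the grip in N (left out, the last holds). Time passes only in rows, so rows that do not move let the fingers close. It gives the time, the measured TCP pose, the force, the opening and the grip force at its end, in the units of the state.
- ctrl.get_obs(): the state, without advancing time (a new reading comes with each control period).
- ctrl.get_image(name): name is "scene" or "top" or "wrist"; returns a dict with "image" (384x512x3 uint8, red, green, blue), "fx", "fy", "cx", "cy" (pixels), "rvec" (rotation vector, rad) and "tvec" (3), from world to camera coordinates, as OpenCV has them; the wrist camera has in their place "tool_from_camera" (4x4, takes a point from camera to tool coordinates, whose origin is the TCP and whose axes are the flange's). Camera axes: x right, y down, z forward; pixel columns grow to the right and rows downward; lengths in m; the calibration is good to about 2 mm. A picture is of the moment at which its call begins: read the wrist's pose just before it. There is no depth.
- ctrl.hand_in(): hands the job in; it is judged then, once.
The state is a dict: "t": time; "joint_positions": joint angles; "joint_velocities": joint speeds; "joint_efforts": joint torques, N m; "tcp_pos": TCP position; "eef_rot": TCP orientation; "ft_force": force on the tool from outside, world axes, zero at the start; "moment": the same for the moment, N m; "gripper_width": finger opening in m; "finger_force": force on a finger pad.
Only numpy, scipy, OpenCV 4.12 (cv2) and the standard library are available. Lean on these libraries where they do the work, as an engineer would, in place of code of your own. Each camera call takes 0.05 s, during which the arm holds its last target. There are 200 camera calls.

## Working session

There is one attempt and no reset: what is moved stays moved. The work goes in short steps, Python scripts to look and compute and a shell command to move; the robot and the scene stay as the last step left them, time stands still between calls to the robot, and variables do not carry over. Pictures are saved under pics/ and viewed, at most 10 in all, crops included, and the job is handed in when it is done.

```bash
mkdir -p pics; python3 - <<'E'
from station import ctrl
import cv2,numpy as np,pickle
o=ctrl.get_obs();print({k:np.round(v,3) for k,v in o.items()},ctrl.grip_depth)
d={}
for n in("scene","top","wrist"):
    d[n]=ctrl.get_image(n);cv2.imwrite(f"pics/{n}0.png",d[n]["image"][:,:,::-1])
    print(n,{k:np.round(v,4).tolist() for k,v in d[n].items() if k!="image"})
pickle.dump(d,open("d0.pkl","wb"))
a=np.hstack([cv2.resize(d[n]["image"],(400,300)) for n in("wrist",)])
E
```

```text
{'t': np.float64(0.0), 'joint_positions': array([ 1.029,  0.351,  1.652, -0.   ,  1.139, -0.085]), 'joint_velocities': array([ 0.001, -0.   , -0.001, -0.002, -0.   ,  0.001]), 'joint_efforts': array([-1.0000e-03, -4.9733e+01, -2.8524e+01,  7.0000e-02,  2.6000e-02,
       -0.0000e+00]), 'tcp_pos': array([0.242, 0.493, 0.218]), 'eef_rot': array([ 0.226,  0.974, -0.001, -0.   ]), 'ft_force': array([-0.475, -0.061,  0.421]), 'moment': array([0.032, 0.009, 0.03 ]), 'finger_force': np.float64(0.0), 'gripper_width': np.float64(0.093)} 0.0188
scene {'fx': 459.2477, 'fy': 459.2477, 'cx': 257.2245, 'cy': 191.1082, 'rvec': [2.1433, -0.485, 0.2658], 'tvec': [-0.4749, 0.2455, 1.3818]}
top {'fx': 376.652, 'fy': 376.652, 'cx': 257.0066, 'cy': 187.3205, 'rvec': [2.2024, -2.1763, 0.0778], 'tvec': [-0.0071, 0.5362, 1.1026]}
wrist {'fx': 313.1179, 'fy': 313.1179, 'cx': 252.3909, 'cy': 189.5316, 'tool_from_camera': [[-0.0004, -0.9542, -0.2991, 0.0846], [1.0, -0.0002, -0.0006, 0.0003], [0.0005, -0.2991, 0.9542, -0.1671], [0.0, 0.0, 0.0, 1.0]]}
```

View pics/scene0.png

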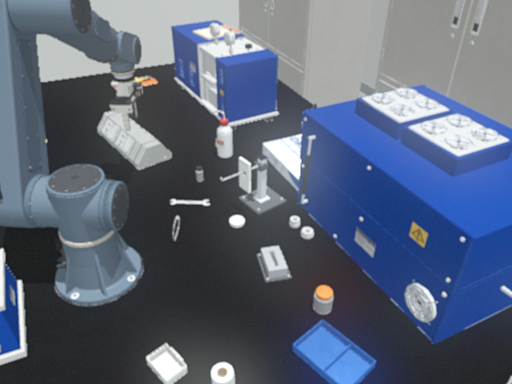

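View pics/top0.png

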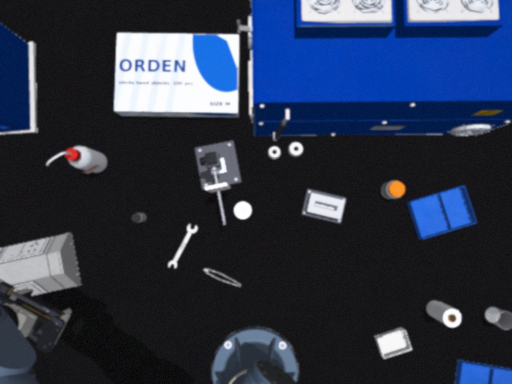

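The scene view shows the stand (262,185), the plate (245,175) with the peg pointing left, and the rack (273,263). In the top view the stand foot is at (217,165), the peg runs down to (224,222), and the rack is at (325,206). Next I'll crop and enlarge the top view.

```bash
cat > h.py <<'E'
import numpy as np,cv2
from scipy.spatial.transform import Rotation as R
def cam(d,o=None):
    if "rvec" in d:
        M=R.from_rotvec(np.ravel(d["rvec"])).as_matrix();return M.T,-M.T@np.ravel(d["tvec"])
    T=np.array(d["tool_from_camera"]);Q=R.from_quat(o["eef_rot"]).as_matrix()
    return Q@T[:3,:3],Q@T[:3,3]+np.array(o["tcp_pos"])
def ray(d,uv,o=None):
    A,c=cam(d,o);v=A@np.array([(uv[0]-d["cx"])/d["fx"],(uv[1]-d["cy"])/d["fy"],1]);return c,v
def onz(d,uv,z,o=None):
    c,v=ray(d,uv,o);return c+v*(z-c[2])/v[2]
def proj(d,p,o=None):
    A,c=cam(d,o);q=A.T@(np.array(p)-c);return np.array([d["fx"]*q[0]/q[2]+d["cx"],d["fy"]*q[1]/q[2]+d["cy"]])
E
python3 - <<'E'
import pickle,cv2,numpy as np
from h import *
d=pickle.load(open("d0.pkl","rb"))
t=d["top"]["image"];s=d["scene"]["image"]
a=cv2.resize(t[130:240,185:265],(400,550),interpolation=cv2.INTER_CUBIC)
b=cv2.resize(s[145:220,215:290],(400,400),interpolation=cv2.INTER_CUBIC)
b=np.vstack([b,np.zeros((150,400,3),np.uint8)])
cv2.imwrite("pics/c0.png",np.hstack([a,b])[:,:,::-1])
# rack: grey blob in top
g=cv2.cvtColor(t,cv2.COLOR_RGB2GRAY)
m=np.zeros_like(g);m[180:230,295:355]=(g[180:230,295:355]>60)*255
c=max(cv2.findContours(m,0,1)[0],key=cv2.contourArea);r=cv2.minAreaRect(c)
print(r,[onz(d["top"],p,.008).round(4).tolist() for p in cv2.boxPoints(r)])
m=np.zeros_like(g);m[130:195,185:250]=(g[130:195,185:250]>50)*255
c=max(cv2.findContours(m,0,1)[0],key=cv2.contourArea);r=cv2.minAreaRect(c)
print(r,[onz(d["top"],p,.012).round(4).tolist() for p in cv2.boxPoints(r)])
print(cam(d["top"])[1],cam(d["scene"])[1])
print(t[195:220:1,325].tolist())
E
```

```text
((323.80816650390625, 205.69015502929688), (41.0552978515625, 27.19841957092285), 13.240518569946289) [[0.4579, -0.1323, 0.008], [0.5374, -0.1507, 0.008], [0.5106, -0.2707, 0.008], [0.4313, -0.2518, 0.008]]
((218.15689086914062, 168.3159637451172), (51.51756286621094, 40.82880401611328), 79.11447143554688) [[0.6563, 0.1926, 0.012], [0.6813, 0.0724, 0.012], [0.5288, 0.0408, 0.012], [0.5043, 0.1601, 0.012]]
[0.46127035 0.00344751 1.13596058] [-0.01202545 -1.09129993  1.00198688]
[[155, 158, 172], [212, 216, 226], [232, 233, 241], [234, 236, 244], [234, 236, 244], [235, 236, 244], [232, 233, 242], [222, 222, 233], [172, 172, 186], [137, 138, 148], [171, 173, 183], [221, 223, 231], [223, 225, 234], [214, 217, 226], [227, 229, 238], [233, 235, 243], [234, 236, 243], [234, 235, 243], [232, 234, 242], [227, 228, 238], [197, 200, 214], [119, 121, 131], [81, 81, 90], [98, 99, 112], [93, 94, 107]]
```

View pics/c0.png

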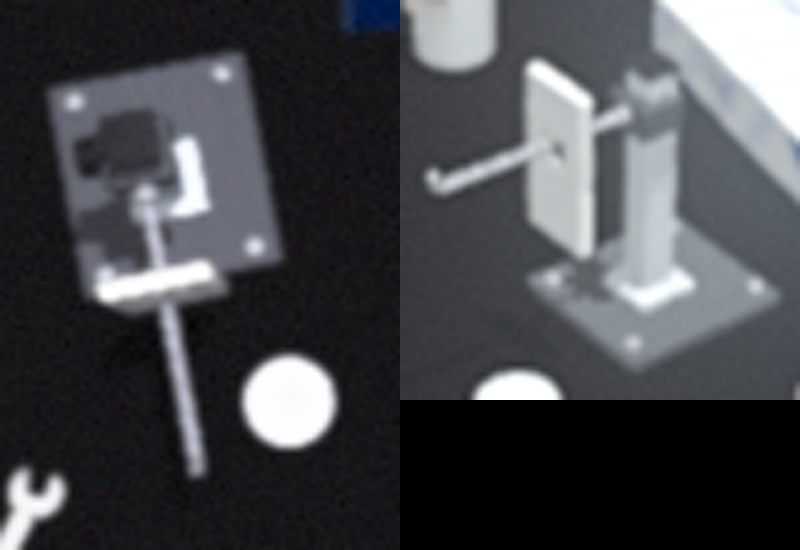

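Left crop: the foot corners are at (48,90), (243,53), (285,258), (85,300), the peg runs from (145,195) to (197,470), and the plate's top edge is at (160,280). Right crop: the peg tip is at (440,185), the plate grip strip is above (560,150), and the peg joins the clamp near (630,110).

```bash
python3 - <<'E'
import pickle,cv2,numpy as np
from h import *
d=pickle.load(open("d0.pkl","rb"));T=d["top"];S=d["scene"]
tc=lambda u,v:(185+u/5-.4,130+v/5-.4); sc=lambda u,v:(215+u/5.333-.4,145+v/5.333-.4)
P=np.array([onz(T,tc(*p),.012) for p in[(48,90),(243,53),(285,258),(85,300)]]);print(P.round(4),P.mean(0).round(4))
ex=(P[0]+P[1]-P[2]-P[3])[:2];print("foot yaw",np.arctan2(ex[1],ex[0]))
def tri(a,b):
    c,v=ray(T,a);e,w=ray(S,b)
    k=np.linalg.lstsq(np.c_[v,-w],e-c,rcond=None)[0];p,q=c+k[0]*v,e+k[1]*w
    return ((p+q)/2).round(4),np.linalg.norm(p-q).round(4)
print("tip",tri(tc(197,472),sc(437,185)))
print("root",tri(tc(146,195),sc(628,112)))
# plate top corners: bright top edge ends
print("plL",tri(tc(97,292),sc(530,64)),"plR",tri(tc(213,270),sc(590,100)))
print([onz(T,tc(*p),.203).round(4) for p in[(97,290),(213,270)]])
print([onz(T,tc(*p),.16).round(4) for p in[(146,195),(163,290),(175,360),(197,472)]])
E
```

```text
[[0.6541 0.1897 0.012 ]
 [0.6781 0.0727 0.012 ]
 [0.5544 0.0456 0.012 ]
 [0.5278 0.1647 0.012 ]] [0.6036 0.1182 0.012 ]
foot yaw 0.2054499330687903
tip (array([0.5333, 0.0092, 0.2054]), np.float64(0.2461))
root (array([0.6752, 0.0329, 0.1958]), np.float64(0.2593))
plL (array([0.6198, 0.0543, 0.2378]), np.float64(0.2492)) plR (array([0.6302, 0.0007, 0.2338]), np.float64(0.246))
[array([0.5215, 0.1315, 0.203 ]), array([0.5322, 0.0741, 0.203 ])]
[array([0.5742, 0.1129, 0.16  ]), array([0.5247, 0.1031, 0.16  ]), array([0.4885, 0.0962, 0.16  ]), array([0.4308, 0.0838, 0.16  ])]
```

```bash
python3 - <<'E'
import pickle,cv2,numpy as np
from h import *
d=pickle.load(open("d0.pkl","rb"));T=d["top"];S=d["scene"]
for p in [(0,0,0),(.6036,.1182,.012),(.4843,-.2014,.04),(.243,.494,.219),(.6541,.1897,.012),(.5544,.0456,.012)]: print(p,proj(T,p),proj(S,p), cv2.projectPoints(np.array([p]),np.array(S["rvec"]),np.array(S["tvec"]),np.array([[S["fx"],0,S["cx"]],[0,S["fy"],S["cy"]],[0,0,1.]]),None)[0].ravel())
E
```

```text
Traceback (most recent call last):
cv2.error: OpenCV(4.12.0) /io/opencv/modules/calib3d/src/calibration_base.cpp:1490: error: (-215:Assertion failed) npoints >= 0 && (depth == CV_32F || depth == CV_64F) in function 'projectPoints'
```

```bash
python3 - <<'E'
import pickle,cv2,numpy as np
from h import *
d=pickle.load(open("d0.pkl","rb"));T=d["top"];S=d["scene"]
tc=lambda u,v:(185+u/5-.4,130+v/5-.4); sc=lambda u,v:(215+(u-400)/5.333-.4,145+v/5.333-.4)
def tri(a,b):
    c,v=ray(T,a);e,w=ray(S,b)
    k=np.linalg.lstsq(np.c_[v,-w],e-c,rcond=None)[0];p,q=c+k[0]*v,e+k[1]*w
    return ((p+q)/2).round(4),np.linalg.norm(p-q).round(4)
print("tip",tri(tc(197,472),sc(434,172)), "tiplow",tri(tc(195,465),sc(442,190)))
print("root",tri(tc(146,195),sc(628,112)))
print("plL",tri(tc(97,292),sc(530,64)),"plR",tri(tc(213,270),sc(590,100)))
# side plane through the peg: intersect scene rays
yaw=.2054;ex=np.array([np.cos(yaw),np.sin(yaw),0]);n=np.array([-ex[1],ex[0],0]);o=np.array([.6036,.1182,0])
for p in[(628,112),(598,128),(550,150),(540,154),(500,168),(445,188),(436,172)]:
    c,v=ray(S,sc(*p));q=c+v*((o-c)@n)/(v@n);print(p,((q-o)@ex).round(4),q.round(4))
E
```

```text
tip (array([0.4325, 0.082 , 0.1762]), np.float64(0.0025)) tiplow (array([0.4367, 0.0839, 0.1607]), np.float64(0.0049))
root (array([0.5765, 0.1111, 0.1648]), np.float64(0.0062))
plL (array([0.5204, 0.1313, 0.204 ]), np.float64(0.0001)) plR (array([0.5333, 0.0732, 0.2065]), np.float64(0.0031))
(628, 112) -0.023 [0.5811 0.1135 0.1624]
(598, 128) -0.0473 [0.5573 0.1086 0.1594]
(550, 150) -0.0854 [0.52   0.1008 0.1573]
(540, 154) -0.0932 [0.5124 0.0992 0.1573]
(500, 168) -0.1241 [0.4821 0.0929 0.1588]
(445, 188) -0.1655 [0.4416 0.0845 0.1603]
(436, 172) -0.1716 [0.4356 0.0832 0.1746]
```

```bash
python3 -m pendant '{"claw":[1,1,1,1,1,0.5,0.5,0.5,0.5,0.5],"offset":[[10,-10,30],[25,-30,20],[30,-34,10],[30,-34,10],[30,-34,10],[30,-34,10],[30,-34,5],[30,-34,0],[30,-34,0],[20,-30,0]],"dr":[[0,0,-0.09],[0,0,-0.09],[0,0,-0.09],[0,0,-0.09],[0,0,-0.09],[0,0,-0.09],[0,0,-0.09],[0,0,-0.09],[0,0,-0.09],[0,0,-0.09]]}' 20
python3 -m pendant '{"claw":[0.5,0.5,0.5,0.5,0.5],"offset":[[10,-40,0],[0,-40,0],[0,0,0],[0,0,0],[0,0,0]],"dr":[[0,0,0],[0,0,0],[0,0,0],[0,0,0],[0,0,0]]}'
python3 - <<'E'
from station import ctrl
from h import *
import pickle
o=ctrl.get_obs();w=ctrl.get_image("wrist");pickle.dump((o,w),open("d1.pkl","wb"))
cv2.imwrite("pics/w1.png",w["image"][:,:,::-1])
Q=R.from_quat(o["eef_rot"]).as_matrix();print(o["tcp_pos"],Q[:,1],np.degrees(np.arctan2(Q[1,1],Q[0,1])),o["gripper_width"],o["ft_force"])
for p in[(.527,.102,.203),(.5204,.1313,.203),(.5333,.0732,.203),(.4325,.082,.176)]: print(p,proj(w,p,o))
E
```

```text
t: 1.15
tcp_pos: [0.5089, 0.1836, 0.3134]
eef_rot: [0.629, 0.777, -0.0, -0.0]
ft_force: [0.9, 1.1, -0.6]
gripper_width: 0.0581
finger_force: 0.0
t: 1.65
tcp_pos: [0.5175, 0.1064, 0.3136]
eef_rot: [0.627, 0.779, 0.0, -0.0]
ft_force: [-0.4, 0.0, -1.7]
gripper_width: 0.0467
finger_force: 0.0
[0.51745368 0.10637752 0.3135544 ] [ 9.77055242e-01  2.12986006e-01 -1.20108359e-04] 12.297397574941554 0.04671909956611803 [-0.4257966   0.03976138 -1.65115555]
(0.527, 0.102, 0.203) [261.99509872 193.33639309]
(0.5204, 0.1313, 0.203) [262.05712522 161.76001627]
(0.5333, 0.0732, 0.203) [261.74759306 222.49745532]
(0.4325, 0.082, 0.176) [166.03414196 184.53932352]
```

View pics/w1.png

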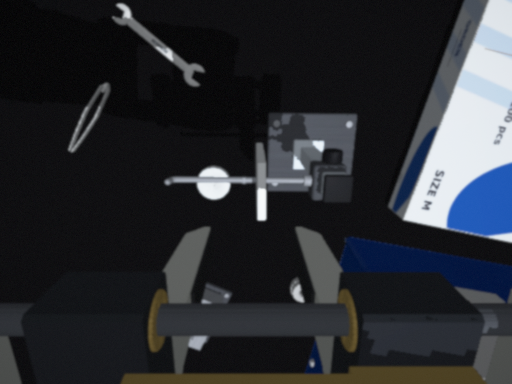

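The plate's top edge shows at u≈262, v≈160–220, exactly where predicted, and the peg lies level in the image from (168,182) to (310,181). So the gripper is aligned and I can descend.

```bash
python3 -m pendant '{"claw":[0.5,0.5,0.5,0.5,0.5,0.5,0.5],"offset":[[5,-2,-30],[4,-2,-30],[0,0,-30],[0,0,-20],[0,0,-15],[0,0,-9],[0,0,0]],"dr":[[0,0,-0.008],[0,0,0],[0,0,0],[0,0,0],[0,0,0],[0,0,0],[0,0,0]]}' 20
python3 - <<'E'
from station import ctrl
from h import *
w=ctrl.get_image("wrist");o=ctrl.get_obs();print(o["tcp_pos"],o["ft_force"])
s=ctrl.get_image("scene")["image"][130:220,200:290];s=cv2.resize(s,(390,390),interpolation=cv2.INTER_CUBIC)
cv2.imwrite("pics/w2.png",np.hstack([cv2.resize(w["image"][130:380,130:390],(400,390)),s])[:,:,::-1])
E
```

```text
t: 2.4
tcp_pos: [0.5261, 0.1023, 0.1788]
eef_rot: [0.63, 0.776, -0.001, -0.001]
ft_force: [-0.3, 0.2, -0.8]
gripper_width: 0.0463
finger_force: 0.0
[0.52653784 0.10215535 0.17970911] [-0.48927189 -0.4480067   0.51581878]
```

View pics/w2.png

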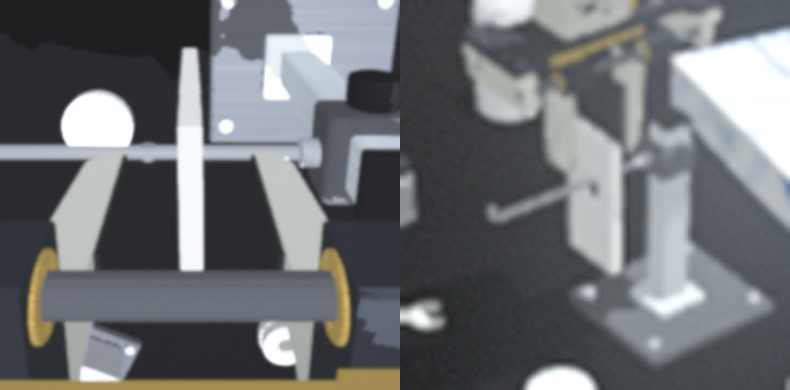

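The plate at u≈190 sits centred between the fingers (inner faces at about 122 and 258) and parallel to the pads. Closing now.

```bash
python3 -m pendant '{"claw":[0.3,0.2,0.15,0.1,0.05,0,0,0,0,0],"offset":[[0,0,-1],[0,0,0],[0,0,0],[0,0,0],[0,0,0],[0,0,0],[0,0,0],[0,0,0],[0,0,0],[0,0,0]],"dr":[[0,0,0],[0,0,0],[0,0,0],[0,0,0],[0,0,0],[0,0,0],[0,0,0],[0,0,0],[0,0,0],[0,0,0]]}' 25
```

```text
t: 3.5
tcp_pos: [0.5266, 0.1016, 0.1787]
eef_rot: [0.631, 0.776, 0.0, 0.0]
ft_force: [-1.0, -0.2, 1.6]
gripper_width: 0.0078
finger_force: 25.0
```

```bash
for i in 1 2; do python3 -m pendant '{"claw":[0,0,0,0],"offset":[[0,0,1],[0,0,1],[0,0,1],[0,0,0]],"dr":[[0,0,0],[0,0,0],[0,0,0],[0,0,0]]}' | grep -E "tcp|ft_f|width"; done; python3 - <<'E'
from station import ctrl
import numpy as np
f=[]
for i in range(6): ctrl.get_image("top");f.append(np.r_[ctrl.get_obs()["ft_force"],ctrl.get_obs()["moment"]])
print(np.mean(f,0).round(2),np.std(f,0).round(2))
E
```

```text
tcp_pos: [0.5266, 0.1016, 0.1817]
ft_force: [0.3, -0.1, -1.2]
gripper_width: 0.0078
tcp_pos: [0.5266, 0.1016, 0.1848]
ft_force: [-0.0, 0.0, -1.7]
gripper_width: 0.0078
[ 0.15  0.06 -1.2  -0.06  0.06  0.02] [0.28 0.35 0.41 0.02 0.03 0.02]
```

```bash
cat > peg.py <<'E'
from station import ctrl
from h import *
import scipy.ndimage as nd,pickle
yaw=.2035;ex=np.array([np.cos(yaw),np.sin(yaw),0]);O=np.array([.6036,.1182,0])
def peg(img):
    for s in range(-175,-25,6):
        pr=[]; zs=np.arange(.135,.190,.001)
        for z in zs:
            u,v=proj(img,O+ex*s/1000+[0,0,z]);pr.append(nd.map_coordinates(cv2.cvtColor(img["image"],7).astype(float),[[v],[u]],order=1)[0])
        pr=np.array(pr);w=np.clip(pr-np.percentile(pr,30)-15,0,None);print(s,(w@zs/w.sum()*1000).round(1),int(pr.max()),int(w.sum()))
if __name__=="__main__":
    d=pickle.load(open("d0.pkl","rb"))["scene"];peg(d)
E
python3 peg.py
```

```text
-175 170.6 176 1248
-169 165.5 172 1305
-163 162.9 198 1361
-157 162.8 200 1407
-151 162.8 200 1301
-145 162.8 198 1334
-139 162.6 200 1313
-133 162.5 188 1146
-127 162.7 192 1254
-121 162.8 208 1338
-115 162.4 190 1189
-109 162.7 193 1119
-103 163.1 201 431
-97 nan 202 0
-91 nan 200 0
-85 nan 204 0
-79 145.0 200 0
-73 189.0 203 1
-67 187.6 248 117
-61 185.1 253 197
-55 181.0 227 33
-49 162.7 193 619
-43 162.7 197 1147
-37 163.4 212 1268
-31 164.8 204 1341peg.py:10: RuntimeWarning: invalid value encountered in scalar divide
  pr=np.array(pr);w=np.clip(pr-np.percentile(pr,30)-15,0,None);print(s,(w@zs/w.sum()*1000).round(1),int(pr.max()),int(w.sum()))
```

The peg's outer part is level in the side view (162.7 mm both before and after the bend), so the bend is about 0. I'll feed along the peg with force checks.

```bash
python3 -m pendant '{"claw":[0,0,0,0,0],"offset":[[-4.9,-1,0],[-4.9,-1,0],[-4.9,-1,0.5],[-4.9,-1,0.5],[0,0,0]],"dr":[[0,0,0],[0,0,0],[0,0,0],[0,0,0],[0,0,0]]}' | grep -E "tcp|ft_f"; python3 -m pendant '{"claw":[0,0,0,0,0],"offset":[[-4.9,-1,0.5],[-4.9,-1,0.5],[-4.9,-1,0],[-4.9,-1,0],[0,0,0]],"dr":[[0,0,0],[0,0,0],[0,0,0],[0,0,0],[0,0,0]]}' | grep -E "tcp|ft_f"
```

```text
tcp_pos: [0.5064, 0.0975, 0.1858]
ft_force: [0.2, 0.0, -1.0]
tcp_pos: [0.4867, 0.0935, 0.1867]
ft_force: [-0.8, -0.5, -1.1]
```

```bash
python3 -m pendant '{"claw":[0,0,0,0,0],"offset":[[-4.9,-1,0.5],[-4.9,-1,0.5],[-4.9,-1,0.5],[-4.9,-1,0.5],[0,0,0]],"dr":[[0,0,0],[0,0,0],[0,0,0],[0,0,0],[0,0,0]]}' | grep -E "tcp|ft_f"; python3 -m pendant '{"claw":[0,0,0,0,0],"offset":[[-2.9,-0.6,0.8],[-2.9,-0.6,0.7],[-2.9,-0.6,0.7],[-2.9,-0.6,0.7],[0,0,0]],"dr":[[0,0,0],[0,0,0],[0,0,0],[0,0,0],[0,0,0]]}' | grep -E "tcp|ft_f"
python3 - <<'E'
from station import ctrl
from h import *
w=ctrl.get_image("wrist")
s=ctrl.get_image("scene")["image"][130:220,190:280];s=cv2.resize(s,(390,390),interpolation=cv2.INTER_CUBIC)
cv2.imwrite("pics/w3.png",np.hstack([cv2.resize(w["image"][130:380,130:390],(400,390)),s])[:,:,::-1])
f=[]
for i in range(6): ctrl.get_image("top");f.append(np.r_[ctrl.get_obs()["ft_force"],ctrl.get_obs()["moment"]])
print(np.mean(f,0).round(2),np.std(f,0).round(2))
E
```

```text
tcp_pos: [0.4672, 0.0895, 0.1887]
ft_force: [-0.4, -0.9, -1.8]
tcp_pos: [0.4559, 0.0871, 0.1916]
ft_force: [0.3, -0.1, -2.1]
[ 0.04 -0.16 -1.27 -0.07  0.05 -0.  ] [0.4  0.43 0.36 0.01 0.02 0.03]
```

View pics/w3.png

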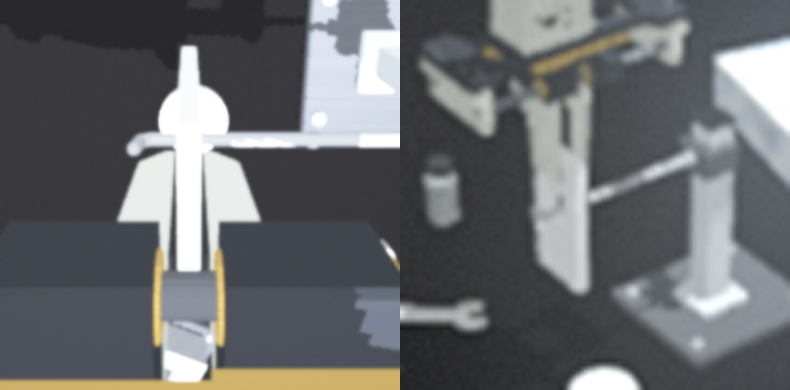

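The plate (u≈190) is 50 px short of the tip (135,148), and all forces are at baseline. I'll ease past the tip.

```bash
for i in 1 ; do python3 -m pendant '{"claw":[0,0,0,0,0],"offset":[[-2,-0.4,0],[-2,-0.4,0],[-1,-0.2,0],[-1,-0.2,0],[0,0,0]],"dr":[[0,0,0],[0,0,0],[0,0,0],[0,0,0],[0,0,0]]}' | grep -E "tcp|ft_f"; done;  python3 -m pendant '{"claw":[0,0,0,0],"offset":[[-1,-0.2,0],[-1,-0.2,0],[-1,-0.2,0],[0,0,0]],"dr":[[0,0,0],[0,0,0],[0,0,0],[0,0,0]]}' | grep -E "tcp|ft_f"
```

```text
tcp_pos: [0.45, 0.086, 0.1916]
ft_force: [-0.1, 0.2, -1.9]
tcp_pos: [0.447, 0.0854, 0.1915]
ft_force: [0.3, 0.2, -1.4]
```

```bash
python3 -m pendant '{"claw":[0,0,0,0],"offset":[[-1,-0.2,0],[-1,-0.2,0],[-1,-0.2,0],[0,0,0]],"dr":[[0,0,0],[0,0,0],[0,0,0],[0,0,0]]}' | grep -E "tcp|ft_f"
```

```text
tcp_pos: [0.444, 0.0848, 0.1915]
ft_force: [0.2, 0.5, -1.7]
```

```bash
python3 -m pendant '{"claw":[0,0,0],"offset":[[-1,-0.2,0],[-1,-0.2,0],[0,0,0]],"dr":[[0,0,0],[0,0,0],[0,0,0]]}' | grep -E "tcp|ft_f"; python3 -m pendant '{"claw":[0,0,0],"offset":[[-1,-0.2,0],[-1,-0.2,0],[0,0,0]],"dr":[[0,0,0],[0,0,0],[0,0,0]]}' | grep -E "tcp|ft_f"
```

```text
tcp_pos: [0.4421, 0.0844, 0.1915]
ft_force: [-0.3, 1.1, -0.1]
tcp_pos: [0.44, 0.084, 0.1915]
ft_force: [0.9, -0.2, -1.3]
```

```bash
python3 -m pendant '{"claw":[0,0,0],"offset":[[-1,-0.2,0],[-1,-0.2,0],[0,0,0]],"dr":[[0,0,0],[0,0,0],[0,0,0]]}' | grep -E "tcp|ft_f"; python3 -m pendant '{"claw":[0,0,0],"offset":[[-1,-0.2,0],[-1,-0.2,0],[0,0,0]],"dr":[[0,0,0],[0,0,0],[0,0,0]]}' | grep -E "tcp|ft_f"
```

```text
tcp_pos: [0.4381, 0.0836, 0.1915]
ft_force: [-0.1, 0.3, -1.9]
tcp_pos: [0.436, 0.0832, 0.1915]
ft_force: [0.5, -0.1, -0.8]
```

```bash
python3 -m pendant '{"claw":[0,0,0,0],"offset":[[-1,-0.2,0],[-1,-0.2,0],[-1,-0.2,0],[0,0,0]],"dr":[[0,0,0],[0,0,0],[0,0,0],[0,0,0]]}' | grep -E "tcp|ft_f"; python3 -m pendant '{"claw":[0,0,0,0],"offset":[[-1,-0.2,0],[-1,-0.2,0],[-1,-0.2,0],[0,0,0]],"dr":[[0,0,0],[0,0,0],[0,0,0],[0,0,0]]}' | grep -E "tcp|ft_f"
```

```text
tcp_pos: [0.433, 0.0826, 0.1915]
ft_force: [0.3, 0.5, -1.5]
tcp_pos: [0.43, 0.082, 0.1915]
ft_force: [0.4, -0.7, -1.6]
```

```bash
python3 -m pendant '{"claw":[0,0,0,0],"offset":[[-2,-0.4,0],[-2,-0.4,0],[-2,-0.4,0],[0,0,0]],"dr":[[0,0,0],[0,0,0],[0,0,0],[0,0,0]]}' | grep -E "tcp|ft_f"; python3 -m pendant '{"claw":[0,0,0,0],"offset":[[-5,-1,0],[-5,-1,0],[-5,-1,0],[-5,-1,0]],"dr":[[0,0,0],[0,0,0],[0,0,0],[0,0,0]]}' | grep -E "tcp|ft_f"
python3 - <<'E'
from station import ctrl
from h import *
w=ctrl.get_image("wrist")
s=ctrl.get_image("scene")["image"][130:220,190:280];s=cv2.resize(s,(390,390),interpolation=cv2.INTER_CUBIC)
cv2.imwrite("pics/w4.png",np.hstack([cv2.resize(w["image"][130:380,130:390],(400,390)),s])[:,:,::-1])
E
```

```text
tcp_pos: [0.4239, 0.0808, 0.1915]
ft_force: [0.7, 0.8, -0.9]
tcp_pos: [0.4036, 0.0767, 0.1915]
ft_force: [0.5, 0.4, -0.7]
```

View pics/w4.png

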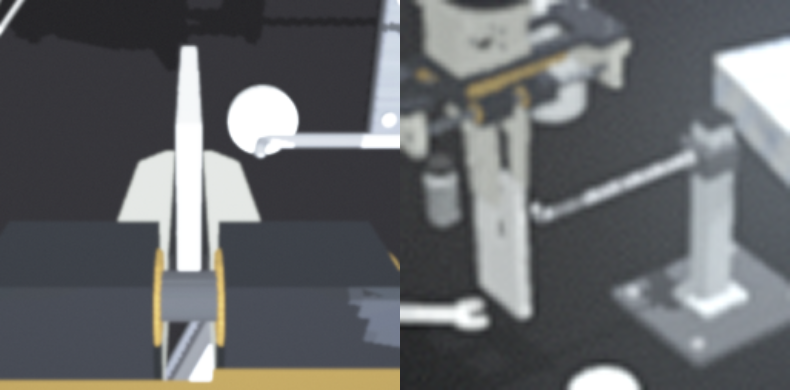

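The plate is clear of the peg: the tip at (262,145) is now right of the plate at u≈190. Next I carry it beyond the rack and look at the slot with the wrist camera.

```bash
python3 -m pendant '{"claw":[0,0,0,0,0,0,0,0,0,0],"offset":[[0,-10,5],[4,-25,5],[6,-40,5],[8,-48,5],[8,-48,0],[8,-48,0],[8,-48,0],[8,-48,0],[6,-40,0],[0,-25,0]],"dr":[[0,0,-0.043],[0,0,-0.043],[0,0,-0.043],[0,0,-0.043],[0,0,-0.043],[0,0,-0.043],[0,0,-0.043],[0,0,-0.043],[0,0,-0.043],[0,0,-0.043]]}' | grep -E "tcp|ft_f|wid"; python3 -m pendant '{"claw":[0,0,0,0],"offset":[[0,-5,0],[0,0,0],[0,0,0],[0,0,0]],"dr":[[0,0,0],[0,0,0],[0,0,0],[0,0,0]]}'
python3 - <<'E'
from station import ctrl
from h import *
import pickle
o=ctrl.get_obs();w=ctrl.get_image("wrist");pickle.dump((o,w),open("d2.pkl","wb"))
im=w["image"].copy();cv2.imwrite("pics/w5.png",im[:,:,::-1])
Q=R.from_quat(o["eef_rot"]).as_matrix();print(o["tcp_pos"],np.degrees(np.arctan2(Q[1,1],Q[0,1])))
for p in[(.4843,-.2014,.038),(.4579,-.1323,.008),(.4313,-.2518,.008)]: print(proj(w,p,o))
E
```

```text
tcp_pos: [0.46, -0.3068, 0.2117]
ft_force: [-0.1, 1.0, -1.0]
gripper_width: 0.0079
t: 12.6
tcp_pos: [0.4602, -0.3072, 0.2118]
eef_rot: [0.781, 0.624, 0.0, -0.0]
ft_force: [0.4, 0.4, -1.8]
gripper_width: 0.0078
finger_force: 25.0
[ 0.46022045 -0.30716086  0.21175454] -12.765586734693274
[253.22547243  66.26453913]
[214.03975776   5.49146377]
[218.33071337 124.24661346]
```

View pics/w5.png

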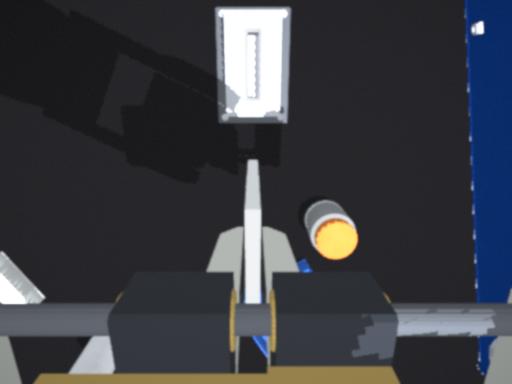

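The slot shows at u 246–258, v 30–97, within 2 px of the prediction. The plate is clear of the orange-cap jar at (335,235). Now I'll refine numerically.

```bash
python3 - <<'E'
import pickle
from h import *
o,w=pickle.load(open("d2.pkl","rb"));g=cv2.cvtColor(w["image"],7)
def rect(m,z):
    c=max(cv2.findContours(m.astype(np.uint8),0,1)[0],key=cv2.contourArea)
    P=np.array([onz(w,p[0],z,o)[:2] for p in c]).astype(np.float32)
    r=cv2.minAreaRect(P*1000);M=cv2.moments(c);return r,cv2.boundingRect(c)
m=np.zeros_like(g);m[2:128,205:300]=g[2:128,205:300]>60
print("foot",rect(m,.008))
for x in(1,):
  for v in (35,50,65,80,92): print(v,g[v,238:268].tolist())
  print([int(a) for a in g[18:112,252]])
Q=R.from_quat(o["eef_rot"]).as_matrix();print(np.degrees(np.arctan2(Q[1,1],Q[0,1])))
m=np.zeros_like(g);m[22:108,236:270]=g[22:108,236:270]<225
print("slot",rect(m,.038))
E
```

```text
foot (((483.8977355957031, -200.48052978515625), (120.64408874511719, 81.66368103027344), 77.300048828125), (214, 6, 78, 118))
35 [255, 255, 255, 255, 255, 254, 253, 247, 239, 232, 236, 239, 239, 239, 238, 233, 215, 180, 161, 164, 188, 221, 236, 250, 254, 255, 255, 255, 255, 255]
50 [255, 255, 255, 255, 255, 254, 253, 248, 245, 251, 254, 255, 255, 255, 255, 253, 237, 201, 190, 194, 207, 219, 234, 252, 255, 255, 255, 255, 255, 255]
65 [255, 255, 255, 255, 255, 255, 254, 250, 246, 251, 254, 255, 255, 255, 255, 254, 246, 213, 193, 195, 211, 229, 244, 253, 255, 255, 255, 255, 255, 255]
80 [255, 255, 255, 255, 255, 255, 254, 251, 247, 251, 254, 255, 255, 255, 255, 255, 253, 229, 196, 192, 206, 228, 245, 254, 255, 255, 255, 255, 255, 255]
92 [255, 255, 255, 255, 255, 255, 255, 252, 246, 248, 253, 255, 255, 255, 255, 254, 247, 214, 192, 196, 213, 230, 247, 254, 255, 255, 255, 255, 255, 255]
[255, 255, 255, 255, 255, 255, 255, 255, 255, 254, 248, 239, 235, 223, 177, 146, 178, 238, 254, 255, 255, 255, 255, 255, 255, 255, 255, 255, 255, 255, 255, 255, 255, 255, 255, 255, 255, 255, 255, 255, 255, 255, 255, 255, 255, 255, 255, 255, 255, 255, 255, 255, 255, 255, 255, 255, 255, 255, 255, 255, 255, 255, 255, 255, 255, 255, 255, 255, 255, 255, 255, 255, 255, 255, 255, 255, 255, 252, 236, 218, 223, 236, 247, 254, 255, 255, 255, 255, 255, 255, 255, 255, 255, 255]
-12.765586734693274
slot (((484.39752197265625, -200.68565368652344), (63.35643768310547, 11.84343433380127), 77.57459259033203), (247, 31, 13, 68))
```

```bash
python3 -m pendant '{"claw":[0,0,0,0,0,0],"offset":[[4,18,0],[7,30,0],[7,30,-10],[5.8,27.7,-20],[0,0,-20],[0,0,0]],"dr":[[0,0,0],[0,0,0],[0,0,0],[0,0,0],[0,0,0],[0,0,0]]}'
python3 - <<'E'
import pickle
from h import *
from station import ctrl
o,w=pickle.load(open("d2.pkl","rb"));g=cv2.cvtColor(w["image"],7)
print([int(a) for a in g[150:225:3,253]])
Q=R.from_quat(o["eef_rot"]).as_matrix();t=o["tcp_pos"]
for v in(158,160,162):print(v,Q.T@(onz(w,(253,v),t[2]-.0927,o)-t))
T=ctrl.get_image("top")["image"];s=ctrl.get_image("scene")["image"]
a=cv2.resize(s[220:290,240:310],(400,400),interpolation=cv2.INTER_CUBIC);b=cv2.resize(ctrl.get_image("wrist")["image"][100:300,150:350],(400,400))
cv2.imwrite("pics/w6.png",np.hstack([b,a])[:,:,::-1])
E
```

```text
t: 13.25
tcp_pos: [0.483, -0.2007, 0.1598]
eef_rot: [0.781, 0.625, -0.001, -0.002]
ft_force: [-0.2, -0.5, -1.2]
gripper_width: 0.0076
finger_force: 25.0
[27, 26, 34, 117, 208, 210, 210, 209, 210, 209, 209, 210, 210, 209, 209, 210, 210, 209, 209, 210, 238, 243, 243, 243, 243]
158 [ 0.03056473 -0.0002445   0.09270412]
160 [ 0.02884872 -0.00024415  0.09270389]
162 [ 0.02712601 -0.00024381  0.09270366]
```

View pics/w6.png

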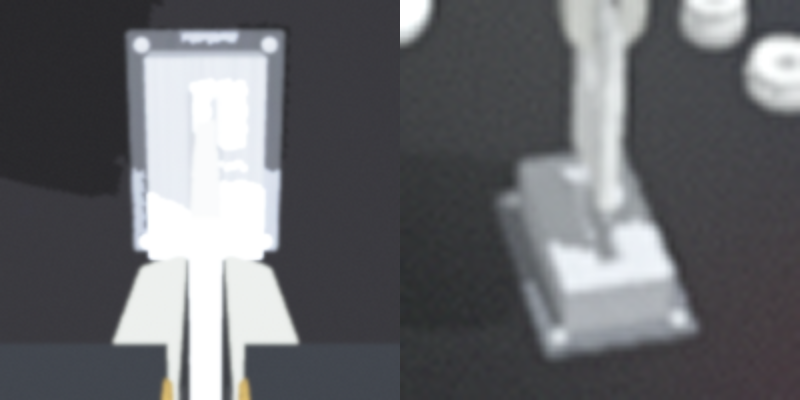

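The plate hangs over the slot, lined up with it in both crops. I'll descend just above the entry, settle, then insert gently.

```bash
python3 -m pendant '{"claw":[0,0,0,0,0,0],"offset":[[0,0,-10],[0,0,-8],[0,0,-4],[0,0,0],[0,0,0],[0,0,0]],"dr":[[0,0,0],[0,0,0],[0,0,0],[0,0,0],[0,0,0],[0,0,0]]}'; python3 -m pendant '{"claw":[0,0,0,0,0,0],"offset":[[0,0,-2],[0,0,-2],[0,0,-1.5],[0,0,-1.5],[0,0,-1],[0,0,0]],"dr":[[0,0,0],[0,0,0],[0,0,0],[0,0,0],[0,0,0],[0,0,0]]}'
```

```text
t: 14.0
tcp_pos: [0.4841, -0.2026, 0.1398]
eef_rot: [0.782, 0.624, 0.0, 0.0]
ft_force: [-0.4, -0.1, -1.1]
gripper_width: 0.0078
finger_force: 25.0
t: 14.6
tcp_pos: [0.4839, -0.2025, 0.1314]
eef_rot: [0.782, 0.624, -0.0, -0.0]
ft_force: [0.0, -1.0, -1.3]
gripper_width: 0.0077
finger_force: 25.0
```

```bash
python3 -m pendant '{"claw":[0,0,0,0,0],"offset":[[0,0,-1],[0,0,-1],[0,0,-1],[0,0,-1],[0,0,0]],"dr":[[0,0,0],[0,0,0],[0,0,0],[0,0,0],[0,0,0]]}' | grep -E "tcp|ft_f|wid"; python3 -m pendant '{"claw":[0,0,0,0],"offset":[[0,0,-1],[0,0,-1],[0,0,-1],[0,0,0]],"dr":[[0,0,0],[0,0,0],[0,0,0],[0,0,0]]}' | grep -E "tcp|ft_f|wid"
```

```text
tcp_pos: [0.4839, -0.2025, 0.1274]
ft_force: [0.7, -1.2, -1.6]
gripper_width: 0.008
tcp_pos: [0.4839, -0.2025, 0.1244]
ft_force: [0.5, 0.0, -1.4]
gripper_width: 0.0077
```

```bash
python3 -m pendant '{"claw":[0,0,0,0,0],"offset":[[0,0,-1],[0,0,-1],[0,0,-1],[0,0,-1],[0,0,0]],"dr":[[0,0,0],[0,0,0],[0,0,0],[0,0,0],[0,0,0]]}' | grep -E "tcp|ft_f|wid"; python3 -m pendant '{"claw":[0,0,0,0,0],"offset":[[0,0,-1],[0,0,-1],[0,0,-1],[0,0,-1],[0,0,0]],"dr":[[0,0,0],[0,0,0],[0,0,0],[0,0,0],[0,0,0]]}' | grep -E "tcp|ft_f|wid"
```

```text
tcp_pos: [0.4839, -0.2025, 0.1204]
ft_force: [0.3, 0.4, -1.4]
gripper_width: 0.0082
tcp_pos: [0.4839, -0.2025, 0.1164]
ft_force: [-0.2, -0.1, -0.8]
gripper_width: 0.0078
```

```bash
python3 -m pendant '{"claw":[0,0,0,0,0],"offset":[[0,0,-1],[0,0,-1],[0,0,-1],[0,0,-1],[0,0,0]],"dr":[[0,0,0],[0,0,0],[0,0,0],[0,0,0],[0,0,0]]}' | grep -E "tcp|ft_f|wid"; python3 -m pendant '{"claw":[0,0,0,0,0],"offset":[[0,0,-1],[0,0,-1],[0,0,-1],[0,0,-1],[0,0,0]],"dr":[[0,0,0],[0,0,0],[0,0,0],[0,0,0],[0,0,0]]}' | grep -E "tcp|ft_f|wid"
```

```text
tcp_pos: [0.4839, -0.2025, 0.1124]
ft_force: [-0.5, 1.2, -1.3]
gripper_width: 0.0079
tcp_pos: [0.4839, -0.2025, 0.1084]
ft_force: [0.3, 0.2, -1.9]
gripper_width: 0.0078
```

```bash
python3 -m pendant '{"claw":[0,0,0],"offset":[[0,0,-0.5],[0,0,-0.5],[0,0,0]],"dr":[[0,0,0],[0,0,0],[0,0,0]]}' | grep -E "tcp|ft_f|wid"; python3 -m pendant '{"claw":[0,0,0],"offset":[[0,0,-0.3],[0,0,-0.2],[0,0,0]],"dr":[[0,0,0],[0,0,0],[0,0,0]]}' | grep -E "tcp|ft_f|wid"
```

```text
tcp_pos: [0.4839, -0.2025, 0.1075]
ft_force: [-0.1, 0.8, -1.5]
gripper_width: 0.008
tcp_pos: [0.484, -0.2025, 0.107]
ft_force: [0.1, 0.5, -0.6]
gripper_width: 0.0078
```

```bash
python3 -m pendant '{"claw":[0,0,0],"offset":[[0,0,-0.2],[0,0,-0.2],[0,0,0]],"dr":[[0,0,0],[0,0,0],[0,0,0]]}' | grep -E "tcp|ft_f|wid"
```

```text
tcp_pos: [0.4841, -0.2025, 0.1068]
ft_force: [-0.1, 0.8, 2.4]
gripper_width: 0.0071
```

```bash
python3 -m pendant '{"claw":[0,0,0],"offset":[[0,0,-0.2],[0,0,-0.2],[0,0,0]],"dr":[[0,0,0],[0,0,0],[0,0,0]]}' | grep -E "tcp|ft_f|wid"
```

```text
tcp_pos: [0.4842, -0.2026, 0.1068]
ft_force: [-1.7, 0.8, 7.8]
gripper_width: 0.0078
```

Floor contact came at the expected height, so the plate is home. Now I ease off, open gently and retreat.

```bash
python3 -m pendant '{"claw":[0,0],"offset":[[0,0,0.4],[0,0,0]],"dr":[[0,0,0],[0,0,0]]}' 5; python3 -m pendant '{"claw":[0.1,0.12,0.15,0.2,0.25,0.3,0.4,0.4,0.4],"offset":[[0,0,0],[0,0,0],[0,0,0],[0,0,0],[0,0,0],[0,0,0],[0,0,0],[0,0,0],[0,0,0]],"dr":[[0,0,0],[0,0,0],[0,0,0],[0,0,0],[0,0,0],[0,0,0],[0,0,0],[0,0,0],[0,0,0]]}'
python3 -m pendant '{"claw":[0.4,0.4,0.4,0.4,0.4,0.4,0.4,0.4],"offset":[[0,0,5],[0,0,10],[0,0,20],[0,0,30],[0,0,30],[0,-25,30],[0,-35,0],[0,-30,0]],"dr":[[0,0,0],[0,0,0],[0,0,0],[0,0,0],[0,0,0],[0,0,0],[0,0,0],[0,0,0]]}'
python3 - <<'E'
import pickle
from h import *
from station import ctrl
s=ctrl.get_image("scene")["image"];w=ctrl.get_image("wrist")["image"]
a=cv2.resize(s[130:310,190:330],(400,514));b=cv2.resize(w[0:250,150:350],(400,514))
cv2.imwrite("pics/w7.png",np.hstack([b,a])[:,:,::-1])
E
```

```text
t: 18.9
tcp_pos: [0.4841, -0.2026, 0.1068]
eef_rot: [0.782, 0.624, 0.0, 0.0]
ft_force: [-0.2, -0.3, 3.9]
gripper_width: 0.008
finger_force: 5.0
t: 19.8
tcp_pos: [0.484, -0.2025, 0.1066]
eef_rot: [0.782, 0.624, 0.0, 0.0]
ft_force: [-1.0, -0.3, 0.3]
gripper_width: 0.0372
finger_force: 0.0
t: 20.6
tcp_pos: [0.4843, -0.294, 0.2338]
eef_rot: [0.782, 0.624, 0.0, 0.001]
ft_force: [1.3, 0.5, -0.1]
gripper_width: 0.0372
finger_force: 0.0
```

View pics/w7.png

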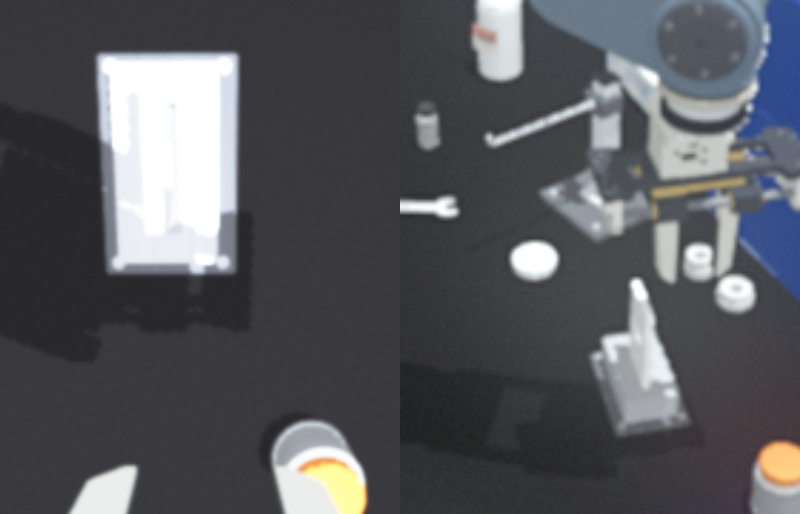

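The plate stands upright in the rack (640,330 in the right crop), the gripper is clear of it, and the bystanders are where they were.

```bash
python3 -m pendant '{"claw":[0.4,0.4,0.4],"offset":[[0,0,10],[0,0,0],[0,0,0]],"dr":[[0,0,0],[0,0,0],[0,0,0]]}' | grep tcp; python3 -c "
from station import ctrl
print(ctrl.hand_in())"
```

```text
tcp_pos: [0.4842, -0.2917, 0.2423]
the job is handed in; nothing more can be done
None
```

The plate came off the peg without touching it, judging by the wrist forces; it now stands upright, fully home in the rack slot, and the job was handed in at about 21 s.

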